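Thread the spring onto the shoe-tree rod

ROBOT

A 7-joint arm with a two-finger parallel gripper is mounted at the origin on the work surface. World frame = base frame: x ahead of the robot, y to its left, z up, the work surface at z = 0. Lengths are in m, angles in rad, forces in N, time in s.
With the tool pointing down it reaches from about 0.35 to 0.9 m from the base axis. Payload 8.1 kg.
Tool frame: the origin (TCP) lies between the finger pads, 19 mm behind the fingertips; this is the grasp point; z points along the fingers, y is the line along which they close (so a half turn about z gives the same grasp; the last joint's range is limited). The gripper opens to 92 mm and grips with 3 to 60 N. Pads are 19 mm wide; open, the fingers measure 130 mm over their backs; the gripper's body (75 mm by 190 mm) begins 47 mm behind the grasp point.
Start: joints at [1.017, 0.434, 0.025, 1.573, -0.012, 1.134, -0.075], TCP at [0.272, -0.563, 0.246] pointing down, gripper open.
Joint ranges: [-2.62, 2.62], [-0.44, 2.09], [-1.27, 1.32], [0.08, 2.57], [-1.32, 4.46], [0.12, 2], [-2.74, 2.74]. Speed limits (rad/s): [2.22, 2.22, 3.01, 3.01, 3.14, 3.14, 3.14].

INTERFACE

Orientations are given as a rotation vector (axis times angle).
In Python, from cell import arm gives the robot as it stands.
- The arm moves only by the tool carry_out, never from a script. Its arguments are lists of equal length, an entry for each row: "claw": the finger opening in cm, from 0 to 9.18; "delta_pos": the shift along the tool's x, y, z in cm, a list of three; "angular": the turn, a rotation vector about the tool's x, y, z in rad, a list of three. In form: {"claw": [claw, ...], "delta_pos": [[dx, dy, dz], ...], "angular": [[ax, ay, az], ...]}. A call has 1 to 20 rows; each row shifts and turns the commanded pose from where the row before left it, along the tool's axes as they then stand; what a row does not reach is not made up. A row lasts 1/10 s, in which the tool goes at most 50 mm and 8.59 degrees, less where a joint would pass 70% of its speed; a pose out of reach is approached as far as the arm can. A call with a gripper value outside its range is refused whole. The fingers move at their own pace and stop on an object; "force" is the grip in N (left out, the last holds). Time passes only in rows, so rows that do not move let the fingers close. It gives the time, the measured TCP pose, the force, the opening and the grip force at its end, in the units of the state.
- arm.observe(): the state, without advancing time (a new reading comes with each control period).
- arm.get_image(name): name is "scene" or "top"; returns a dict with "frame" (384x512x3 uint8, red, green, blue), "mtx" (3x3 intrinsics, pixels), "T" (4x4, takes a point from camera to world coordinates). Camera axes: x right, y down, z forward; pixel columns grow to the right and rows downward; lengths in m; the calibration is good to about 2 mm. A picture is of the moment at which its call begins. There is no depth.
- arm.sign_off(): hands the job in; it is judged then, once.
Trained networks look in a picture, given as the dict that the camera call returned (one of the last four; its "shot" number tells which), for a name from the list of things; names that differ only in an ending like _2 or _b are one class to them, and where a whole thing is asked for, a point or a joint stands for the part that bears it (a point fixed in the world has none). Each returns a list of dicts, best first, with "conf" (0 to 1); they miss things now and then, are a little off and sometimes report something else, mostly with a low value. They report only what shows in the picture. A call takes as long as a camera call. They do not tell look-alikes from the thing itself.
- arm.look_for(label, picture): "centre" ([column, row] as shares, 0 to 1, of the picture: columns of its width, rows of its height, amid what is visible of it).
- arm.trace(label, picture): "region" (384x512 bool, what is visible of it) and "centre" ([column, row] as shares, 0 to 1, of the picture: columns of its width, rows of its height, amid what is visible of it).
- arm.place_of(label, picture): "centre" ([column, row] as shares, 0 to 1, of the picture: columns of its width, rows of its height: a listed point, or the origin of a listed thing).
The state is a dict: "clock": time; "joints": joint angles; "dq": joint speeds; "joint_efforts": joint torques, N m; "position": TCP position; "ee_rot": TCP orientation; "force": force on the tool from outside, world axes, zero at the start; "ft_torque": the same for the moment, N m; "width": opening from 0.0 (shut) to 1.0 (fully open); "gripper_force": force on a finger pad.
Only numpy, scipy, OpenCV 4.12 (cv2) and the standard library are available. Lean on these libraries where they do the work, as an engineer would, in place of code of your own. Each camera call takes 0.05 s, during which the arm holds its last target. There are 200 camera calls.

TASK

Fit the loose coil spring, standing in the blue dish, onto the shoe tree that has none: thread it foot first over the end of the upright steel rod and work it gently down past both notched collars, twisting it slightly whenever it snags, until its foot sits fully home on the wooden block. Never force it: use only as light a push as partly compresses the spring, and well under 25 N. Let go with the spring standing there by itself, and leave everything else on the shelf where it is.

Things in the scene. Friction and masses are not known exactly. Their poses are not given: they have to be found in the camera images.
- spring: Loose steel compression spring, 58 mm tall, 40 mm outside and 32 mm inside diameter, 4 mm wire, 0.14 kg, standing foot down in the blue dish. Origin: centre of its underside when relaxed; z up its axis. Its upper part (29 to 58 mm up) is stiff: grip it there across any diameter, TCP about 48 mm above the underside. The lower coils give 0.83 N per mm, at most 10.5 mm (solid at about 9 N).
- spring_foot (a point): Centre of the spring's lowest ring, on its underside; moves with the foot as the spring is compressed. Axes as the spring's. At this ring the wire's end is bent inward as one straight tang, 4 mm thick, on the -x side, reaching to 6 mm from the axis (visible down the bore). Nothing else narrows the bore. The ring can wind up to 0.35 rad against the top, 0.4 Nm per rad.
- stand: The shoe tree without a spring: wooden block 84 x 64 x 40 mm fixed to the shelf, origin under its centre, z up. On its centre stands a steel rod, 6 mm in diameter, with two flat steel collars, 23 mm in diameter and 4 mm thick, top faces 62 and 34 mm above the block's top. Each has one notch, 6.5 mm wide, from rim to rod, that lets the tang through.
- seat (a point): Point on the rod's axis at the block's top face, 40 mm above the shelf, where the centre of the spring's foot must come to rest. Axes as the stand's.
- rod_end (a point): Pointed top end of the rod, on its axis, 81 mm above the block's top. The collars do not turn; how each is set is not measured and differs every time: its notch lies anywhere within 1.1 rad to either side of the stand's -x direction, the two independently. By feel: the tang rests on a collar and drops as it comes over the notch.
- dish: Shallow round dish, blue ceramic, 113 mm across, 14 mm high, inner floor 5 mm above the shelf. Loose, 0.4 kg. Origin under its centre.
- shoehorn: Chrome shoehorn lying flat, about 165 mm long, 42 mm wide; loose; leave alone. Origin near its middle.
- polish_tin: Flat round bare-metal tin, 63 mm across, 23 mm high; loose; leave alone. Origin under its centre.
- spout_box: Black plastic box 70 x 110 x 75 mm with a ribbed twist cap on its spout, 106 mm high in all; loose; leave alone. Origin under its centre.
- shine_brush: Wooden shoe brush lying bristles down, 50 x 140 x 36 mm; loose; leave alone. Origin under its centre.
- cream_jar: Brown glass jar with a black cap, 56 mm across, 55 mm high; loose; leave alone. Origin under its centre.
- twin_tree: The other shoe tree of the pair, fixed, with its spring already on the rod; leave alone. 121 mm high. Origin under the centre of its block.
Not all that is in view belongs to the job. What is shaped like the stand but pink or purple is not meant.

How it is judged:
On the way, in this order (a step that is already met when the one before it is completed fails the run):
1. the spring's foot is past the upper collar, round the rod, and above the lower collar (horizontal distance between spring_foot and seat below 0.008 m and z of spring_foot in the frame of seat between 0.0305 and 0.0575 m), for 0.1 s.
2. the spring's foot is past the lower collar and down on the block (horizontal distance between spring_foot and seat below 0.006 m and z of spring_foot in the frame of seat below 0.003 m), for 0.2 s.
At the end, for the whole second after the job is handed in: The spring stands still and upright (within 0.12 rad) round the rod, below both collars: its foot is within 3 mm of the block's top and within 6 mm of the rod's axis (all of step 2 and angle between spring's own z axis and vertical below 0.12 rad and linear speed of spring below 0.02 m/s); the robot touches nothing.
It fails at once if the spring is pressed against the shoe tree with more than 25 N (contact force between spring and stand above 25 N).
It fails at once if the robot bears on the shoe tree itself with more than 25 N (contact force between any of the fingers, the arm and stand above 25 N).
It fails at once if another loose thing is shoved (more than 20 mm; the dish more than 40 mm) (distance of any of shoehorn, polish_tin, spout_box, shine_brush, cream_jar from where it was at the start of the episode above 0.02 m or distance of dish from where it was at the start of the episode above 0.04 m).
It fails at once if the robot or the spring knocks the other shoe tree (contact force between any of the arm, the fingers, spring and twin_tree above 3 N).
It also fails if it takes over 67 s, if anything falls off the work surface, if the arm or the gripper's body presses on something with over 40 N, if the wrist force passes 120 N, or if a joint passes its speed limit or range.

## Working session

There is one attempt and no reset: what is moved stays moved. The work goes in short steps, Python scripts to look and compute and a tool call to move; the robot and the scene stay as the last step left them, time stands still between calls to the robot, and variables do not carry over. Pictures are saved under pics/ and viewed, at most 10 in all, crops included, and the job is handed in when it is done.

Besides the shell and the picture viewer there is one more tool, called after "Call:" as name(argument=value, ...) on one line, values as JSON. carry_out: Moves the arm, as the interface text tells. Its arguments: {"type":"object","properties":{"claw":{"type":"array","items":{"type":"number"}},"delta_pos":{"type":"array","items":{"type":"array","items":{"type":"number"}}},"angular":{"type":"array","items":{"type":"array","items":{"type":"number"}}},"force":{"type":"number"}},"required":["claw","delta_pos","angular"]}

```bash
mkdir -p pics; ls; cat > h.py <<'E'
import numpy as np, cv2
from cell import arm
from scipy.spatial.transform import Rotation as R
def ray(p,px):
    d=np.linalg.inv(p["mtx"])@np.array([px[0],px[1],1.]); return p["T"][:3,3],p["T"][:3,:3]@d
def onz(p,px,z):
    o,d=ray(p,px); return o+d*(z-o[2])/d[2]
def proj(p,X):
    T=np.linalg.inv(p["T"]); c=T[:3,:3]@np.array(X)+T[:3,3]; u=p["mtx"]@c; return u[:2]/u[2]
def tri(rays):
    A=np.zeros((3,3));b=np.zeros(3)
    for o,d in rays:
        d=d/np.linalg.norm(d);M=np.eye(3)-np.outer(d,d);A+=M;b+=M@o
    return np.linalg.solve(A,b)
S=np.array([512,384])
E
python3 - <<'E'
from h import *
s=arm.observe();print({k:np.round(v,3).tolist() for k,v in s.items()})
for n in("scene","top"):
    p=arm.get_image(n);cv2.imwrite(f"pics/{n}0.png",cv2.resize(p["frame"][:,:,::-1],(768,576),interpolation=cv2.INTER_CUBIC))
    print(n,np.round(p["T"],3).tolist(),p["mtx"].tolist())
    for l in("spring","spring_foot","stand","seat","rod_end","dish","twin_tree"):
        for q in arm.place_of(l,p)[:3]:
            c=np.array(q["centre"])*S;print(l,c.round(1),round(q["conf"],2),onz(p,c,{"seat":.04,"rod_end":.121,"spring":.005,"spring_foot":.005}.get(l,0)).round(4))
E
```

```text
pics
{'clock': 0.0, 'joints': [1.017, 0.435, 0.025, 1.574, -0.012, 1.134, -0.075], 'dq': [0.0, 0.001, 0.0, -0.0, 0.0, 0.0, -0.0], 'joint_efforts': [-0.001, -66.786, 0.985, -31.446, -0.061, 0.043, 0.0], 'position': [0.272, -0.562, 0.245], 'ee_rot': [-3.061, -0.702, 0.001], 'force': [1.007, -0.136, 0.062], 'ft_torque': [-0.034, 0.01, 0.029], 'gripper_force': 0.0, 'width': 0.999}
scene [[0.414, 0.681, -0.604, 1.226], [0.91, -0.308, 0.277, -0.36], [0.003, -0.664, -0.747, 0.939], [0.0, 0.0, 0.0, 1.0]] [[424.07198518686454, 0.0, 249.0240800694312], [0.0, 424.07198518686454, 188.9373905488232], [0.0, 0.0, 1.0]]
spring [192.9 254.6] 0.71 [ 0.6184 -0.2407  0.005 ]
spring_foot [195.  253.4] 0.4 [ 0.6172 -0.2346  0.005 ]
stand [341.4 163.6] 0.77 [0.4899 0.2951 0.    ]
stand [279.2 150.5] 0.74 [0.3565 0.1449 0.    ]
stand [295.3 182.4] 0.72 [0.5007 0.1252 0.    ]
seat [338.6 157.5] 0.89 [0.4955 0.2736 0.04  ]
seat [297.7 214.7] 0.72 [0.638  0.0536 0.04  ]
seat [281.3 141.9] 0.63 [0.3612 0.1474 0.04  ]
rod_end [302.4 152.6] 0.85 [0.5029 0.1349 0.121 ]
rod_end [282.7 119.8] 0.79 [0.3529 0.151  0.1
[... 482 characters left out ...]
005 ]
spring [336.2 130.9] 0.3 [ 0.7415 -0.3005  0.005 ]
spring_foot [147.  137.1] 0.16 [0.726  0.2003 0.005 ]
stand [171.2 217.2] 0.75 [0.5144 0.1347 0.    ]
stand [204.4 169.7] 0.73 [0.6395 0.0484 0.    ]
stand [162.9 275.1] 0.68 [0.3644 0.1545 0.    ]
seat [159.  276.5] 0.92 [0.3656 0.1565 0.04  ]
seat [106.7 223.1] 0.9 [0.4994 0.2906 0.04  ]
seat [169.2 218.2] 0.76 [0.5115 0.1325 0.04  ]
rod_end [ 95.5 229.4] 0.97 [0.485  0.2903 0.121 ]
rod_end [164.7 220.3] 0.82 [0.5059 0.1282 0.121 ]
rod_end [154.1 284.3] 0.72 [0.3576 0.151  0.121 ]
dish [307.3 180.9] 0.68 [ 0.6092 -0.2231  0.    ]
twin_tree [217.5 120.7] 0.61 [0.7707 0.0143 0.    ]
twin_tree [335.5 129.7] 0.3 [ 0.7457 -0.2997  0.    ]
```

View pics/scene0.png

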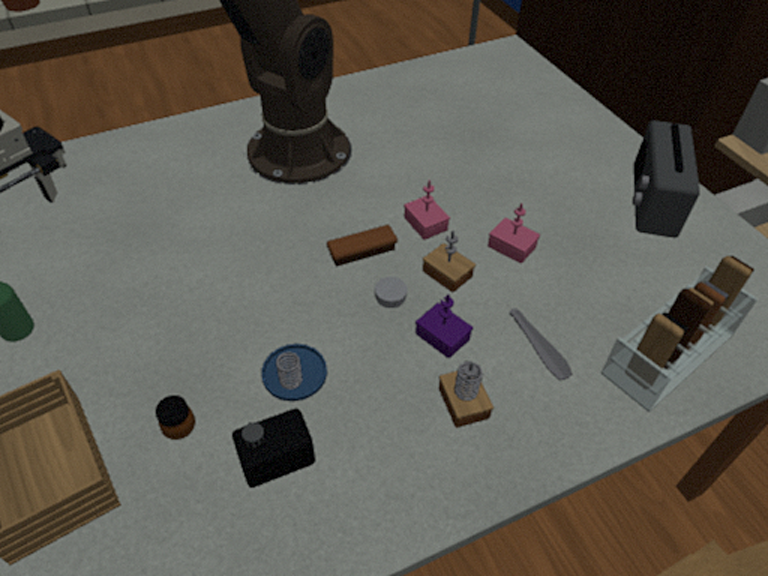

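View pics/top0.png

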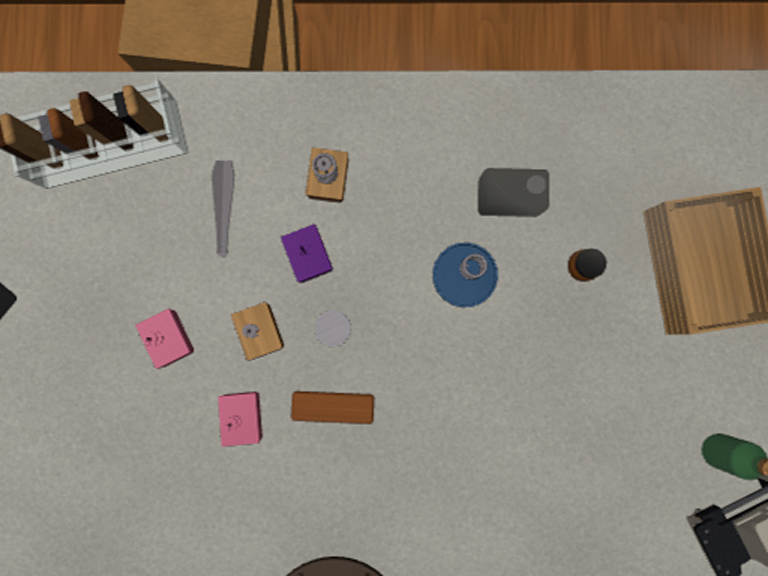

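The stand is the wooden one at about (250,330) in the enlarged top view, roughly (0.506, 0.131). The spring is at (473,266) in the dish. Next I'll zoom in on the tang and notches.

```bash
python3 - <<'E'
from h import *
# average several frames to cut noise, sub-crop
fs={}
for n in("top","scene"):
    P=[arm.get_image(n) for _ in range(6)]
    fs[n]=(np.mean([p["frame"].astype(float) for p in P],0),P[-1])
t,p=fs["top"];sc,q=fs["scene"]
np.savez("avg.npz",t=t,sc=sc)
def crop(im,c,h=18,z=390):
    x,y=map(int,c);a=np.clip(im[y-h:y+h,x-h:x+h,::-1],0,255).astype(np.uint8)
    a=cv2.normalize(a,None,0,255,cv2.NORM_MINMAX);return cv2.resize(a,(z,z),interpolation=cv2.INTER_CUBIC)
a=np.hstack([crop(t,(314,177)),crop(t,(168,219))]);b=np.hstack([crop(sc,(194,247)),crop(sc,(300,168))])
cv2.imwrite("pics/c1.png",a);cv2.imwrite("pics/c2.png",b)
for X in [(.608,-.236,.005),(.608,-.236,.063)]: print(proj(p,X),proj(q,X))
for X in [(.506,.131,.04),(.506,.131,.102),(.506,.131,.074),(.506,.131,.121)]: print(proj(p,X),proj(q,X))
# wooden block top face segmentation
r=arm.trace("stand",p)
for k in r: print(k["conf"],np.array(k["centre"])*S,k["region"].sum(), cv2.minAreaRect(np.argwhere(k["region"])[:,::-1].astype(np.float32)))
E
```

```text
[312.44380461 181.16871714] [193.31412315 250.87500323]
[315.62881689 179.07039557] [191.10069801 238.01131408]
[169.79469569 220.362445  ] [299.08159055 173.78361204]
[165.06880458 220.29657946] [301.07883978 158.58865695]
[167.26926543 220.32724765] [300.15802156 165.59418803]
[163.50875685 220.27483682] [301.72225317 153.69360562]Traceback (most recent call last):
  File "<stdin>", line 17, in <module>
ValueError: only the last four pictures can be asked about
```

View pics/c1.png

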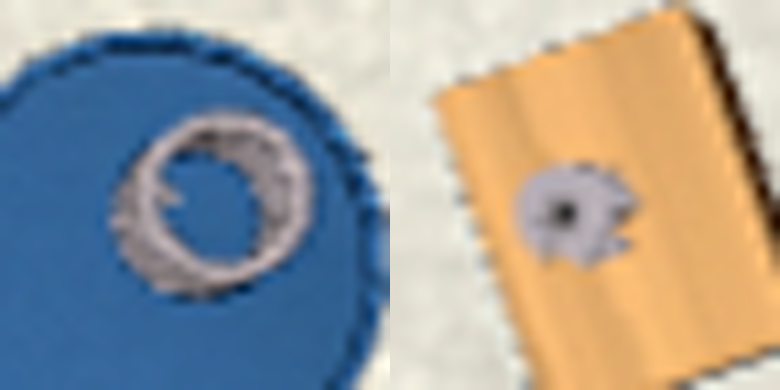

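View pics/c2.png

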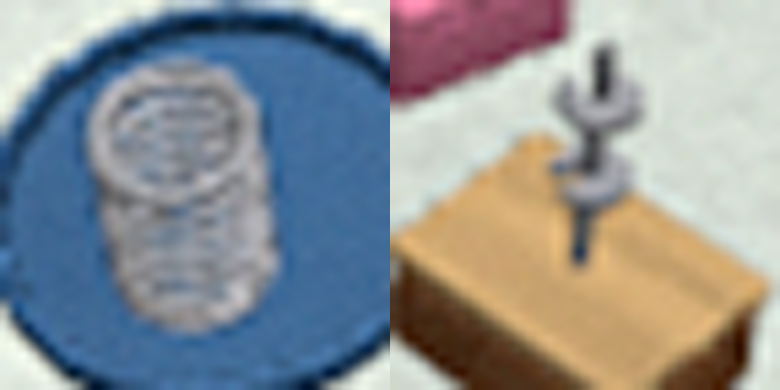

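The tang shows at the upper left of the bore, around (180,200) in the crop. The lower collar's notch faces right and slightly down, and the upper collar's faces roughly down. I'll fit both numerically.

```bash
cat > fit.py <<'E'
from h import *
from scipy.optimize import minimize
p=arm.get_image("top");t=np.load("avg.npz")["t"]
K=8
def poly(m,pts,v):
    cv2.fillPoly(m,[np.round((np.array([proj(p,x) for x in pts])-o+.5)*K*16).astype(np.int32)],v,shift=4)
def circ(c,r,z,n=48): return [(c[0]+r*np.cos(a),c[1]+r*np.sin(a),z) for a in np.linspace(0,2*np.pi,n,False)]
def slot(c,a,r0,r1,w,z):
    u=np.array([np.cos(a),np.sin(a)]);v=np.array([-u[1],u[0]])
    return [(*(np.array(c)+u*r+v*s),z) for r,s in((r0,-w),(r0,w),(r1,w),(r1,-w))]
def soft(m): return cv2.GaussianBlur(cv2.resize(m.astype(np.float32),None,fx=1/K,fy=1/K,interpolation=cv2.INTER_AREA),(0,0),.45)
# block top face
R_,B_=t[...,0],t[...,2]
wood=(R_/B_>1.5)&(R_>120);wood=wood.astype(np.uint8);wood[:, :140]=0;wood[:,195:]=0;wood[:195]=0;wood[245:]=0
pts=np.argwhere(wood)[:,::-1].astype(np.float32);box=cv2.boxPoints(cv2.minAreaRect(pts))
W=np.array([onz(p,b,.04) for b in box]);e=np.diff(np.vstack([W,W[:1]]),axis=0)
print("block centre",W.mean(0).round(4),"sides",np.linalg.norm(e,axis=1).round(4),"angles",np.arctan2(e[:,1],e[:,0]).round(3))
# collars
o=np.array([155,208]);n=26;h=24
sub=t[o[1]:o[1]+h,o[0]:o[0]+n];rt=sub[...,2]/sub[...,0];lo=np.median(rt[wood[o[1]:o[1]+h,o[0]:o[0]+n]>0]);hi=np.percentile(rt,97)
obs=np.clip((rt-lo)/(hi-lo),0,1)
yy,xx=np.mgrid[:h,:n];reg=np.hypot(xx+o[0]-167,yy+o[1]-220)<8.5
def mod(q):
    m=np.zeros((h*K,n*K),np.uint8);c=q[:2]
    poly(m,circ(c,.003,.04),1)
    for a,z in((q[3],.074),(q[2],.102)):
        k=np.zeros_like(m);poly(k,circ(c,.0115,z),1);poly(k,circ(c,.0115,z-.004),1)
        s=np.zeros_like(m);poly(s,slot(c,a,.003,.013,.00325,z),1);s2=np.zeros_like(m);poly(s2,slot(c,a,.003,.013,.00325,z-.004),1)
        m|=k&~(s&s2)
    for z in np.linspace(.04,.118,20): poly(m,circ(c,.003,z,12),1)
    return soft(m)
f=lambda q:((mod(q)-obs)[reg]**2).sum()
best=[]
for a in np.arange(-4.1,-1.5,.2):
    for b in np.arange(-4.1,-1.5,.2): best.append((f((.507,.131,a,b)),a,b))
best.sort();R2=[]
for _,a,b in best[:6]:
    r=minimize(f,(.507,.131,a,b),method="Nelder-Mead",options=dict(initial_simplex=np.array([(.507,.131,a,b)]+[(.507+.003*(i==0),.131+.003*(i==1),a+.3*(i==2),b+.3*(i==3)) for i in range(4)]),maxfev=250));R2.append((r.fun,r.x))
for r in sorted(R2,key=lambda r:r[0])[:4]: print("collars",round(r[0],3),r[1].round(4))
# tang
o=np.array([300,163]);n=30;h=30
sub=t[o[1]:o[1]+h,o[0]:o[0]+n];rt=sub[...,0]/sub[...,2];obs=np.clip((rt-.4)/(.9-.4),0,1)
print("rt pct",np.percentile(rt,[5,50,95]).round(2))
lo,hi=np.percentile(rt,[20,97]);obs=np.clip((rt-lo)/(hi-lo),0,1)
yy,xx=np.mgrid[:h,:n];reg=np.hypot(xx+o[0]-315.5,yy+o[1]-178.5)<11.5
def mod2(q):
    m=np.zeros((h*K,n*K),np.uint8);c=q[:2];hole=np.ones_like(m)
    for z in np.linspace(.005,.063,15):
        poly(m,circ(c,.02,z),1);k=np.zeros_like(m);poly(k,circ(c,.016,z),1);hole&=k
    s=np.zeros_like(m);poly(s,slot(c,q[2],.006,.017,.002,.007),1)
    return soft(m&~(hole&~s))
g=lambda q:((mod2(q)-obs)[reg]**2).sum()
R2=[]
for a in np.arange(-3,3.2,.5):
    x=(.612,-.238,a);r=minimize(g,x,method="Nelder-Mead",options=dict(initial_simplex=np.array([x]+[(x[0]+.004*(i==0),x[1]+.004*(i==1),a+.3*(i==2)) for i in range(3)]),maxfev=150));R2.append((r.fun,r.x))
for r in sorted(R2,key=lambda r:r[0])[:5]: print("spring",round(r[0],3),r[1].round(4))
print(arm.observe()["clock"])
E
python3 fit.py
```

```text
block centre [0.5058 0.1292 0.04  ] sides [0.0622 0.0828 0.0619 0.0826] angles [-1.232 -2.793  1.908  0.352]
collars 2.196 [ 0.5061  0.1299 -3.2697 -1.7896]
collars 2.219 [ 0.5061  0.1299 -3.2802 -1.796 ]
collars 2.22 [ 0.5061  0.1299 -3.2462 -1.7951]
collars 2.236 [ 0.5062  0.13   -3.2015 -1.7936]
rt pct [0.45 0.48 1.06]
spring 4.296 [ 0.6151 -0.2386  0.9047]
spring 4.32 [ 0.6151 -0.2386  0.8858]
spring 4.407 [ 0.6151 -0.2384  0.9437]
spring 5.741 [ 0.6151 -0.2386  2.1263]
spring 5.83 [ 0.615  -0.2386  2.5645]
1.45fit.py:14: RuntimeWarning: divide by zero encountered in divide
  wood=(R_/B_>1.5)&(R_>120);wood=wood.astype(np.uint8);wood[:, :140]=0;wood[:,195:]=0;wood[:195]=0;wood[245:]=0
```

Call:
carry_out(claw=[9, 9, 9, 9, 9, 9, 9, 9, 9, 9, 9, 9, 9, 9, 9, 9, 9, 9, 9, 9], delta_pos=[[3.2, -1, 0], [3.2, -1, 0], [3.2, -1, 0], [3.2, -1, 0], [3.2, -1, 0], [3.2, -1, 0], [3.2, -1, 0], [3.2, -1, 0], [3.2, -1, 0], [3.2, -1, 0], [3.2, -1, 0], [3.2, -1, 0], [3.2, -1, 0], [3.2, -1, 0], [0, 0, 1], [0, 0, 1], [0, 0, 1], [0, 0, 1], [0, 0, 1], [0, 0, 1]], angular=[[0, 0, 0], [0, 0, 0], [0, 0, 0], [0, 0, 0], [0, 0, 0], [0, 0, 0], [0, 0, 0], [0, 0, 0], [0, 0, 0], [0, 0, 0], [0, 0, 0], [0, 0, 0], [0, 0, 0], [0, 0, 0], [0, 0, 0.13], [0, 0, 0.13], [0, 0, 0.13], [0, 0, 0.13], [0, 0, 0.13], [0, 0, 0]], force=15)

```text
clock: 3.45
position: [0.6147, -0.2413, 0.1851]
ee_rot: [3.125, -0.315, 0.0]
force: [0.5, 0.5, 0.2]
width: 0.983
gripper_force: 0.0
```

```bash
cat >> h.py <<'E'
def need(pos,yaw=None,pr=True):
    s=arm.observe();M=R.from_rotvec(s["ee_rot"]);x=M.apply([1,0,0]);y0=np.arctan2(x[1],x[0])
    d=M.inv().apply(np.array(pos)-s["position"])*100
    print("t",round(s["clock"],2),"pos",np.round(s["position"],4),"yaw",round(y0,3),"tilt",np.round(M.apply([0,0,1]),3),"j",np.round(s["joints"],2),"F",np.round(s["force"],2),"Tq",np.round(s["ft_torque"],2),"w",round(float(s["width"])*91.8,1),"g",round(float(s["gripper_force"]),1))
    print("tool delta cm",d.round(2),"" if yaw is None else "turn z %.3f"%-(yaw-y0))
E
python3 -c "
from h import *
need((.615,-.2386,.053),-.2)
q=arm.get_image('scene');print(proj(q,(.615,-.2386,.005)),proj(q,(.615,-.2386,.063)))
for l in('spring','rod_end'):
  for k in arm.place_of(l,q)[:3]:print(l,np.array(k['centre'])*S,k['conf'])
print(proj(q,(.5061,.1299,.121)),proj(q,(.5061,.1299,.04)))"
```

```text
t 3.45 pos [ 0.6147 -0.2413  0.1851] yaw -0.201 tilt [-0. -0. -1.] j [ 0.25  0.54  0.06  1.56 -0.04  1.05 -1.45] F [0.53 0.51 0.23] Tq [0.06 0.02 0.02] w 90.2 g 0.0
tool delta cm [-0.02 -0.27 13.21] turn z -0.001
[193.2698186  253.29953196] [191.04421337 240.47506117]
spring [194.7136 255.2832] 0.74
rod_end [301.9776 196.9152] 0.9
rod_end [282.88  119.616] 0.86
rod_end [303.4112 153.9072] 0.79
[301.39407006 153.82882837] [298.7686276  173.91815264]
```

Call:
carry_out(claw=[9, 9, 9, 9, 9, 9, 9, 9, 9, 9, 9, 2, 2, 2, 2, 2, 2, 2], delta_pos=[[0, -0.27, 0], [0, 0, 2], [0, 0, 2], [0, 0, 2], [0, 0, 2], [0, 0, 2], [0, 0, 1.4], [0, 0, 0.9], [0, 0, 0.9], [0, 0, 0], [0, 0, 0], [0, 0, 0], [0, 0, 0], [0, 0, 0], [0, 0, 0], [0, 0, 0], [0, 0, 0], [0, 0, 0]], angular=[[0, 0, 0], [0, 0, 0], [0, 0, 0], [0, 0, 0], [0, 0, 0], [0, 0, 0], [0, 0, 0], [0, 0, 0], [0, 0, 0], [0, 0, 0], [0, 0, 0], [0, 0, 0], [0, 0, 0], [0, 0, 0], [0, 0, 0], [0, 0, 0], [0, 0, 0], [0, 0, 0]], force=15)

```text
clock: 5.4
position: [0.6152, -0.2387, 0.0536]
ee_rot: [-3.126, 0.312, -0.0]
force: [0.3, 0.5, 0.3]
width: 0.424
gripper_force: 15.3
```

```bash
python3 -c "
from h import *
need((.615,-.2386,.053),-.2)"
```

```text
t 5.4 pos [ 0.6152 -0.2387  0.0536] yaw -0.199 tilt [ 0.  0. -1.] j [ 0.26  0.68  0.05  1.67 -0.04  0.79 -1.44] F [0.28 0.5  0.27] Tq [-0.04  0.04  0.04] w 39.0 g 15.3
tool delta cm [-0.02 -0.01  0.06] turn z 0.001
```

Call:
carry_out(claw=[2, 2, 2, 2, 2, 2, 2, 2, 2, 2, 2, 2, 2, 2, 2, 2, 2, 2, 2, 2], delta_pos=[[0, 0, -0.8], [0, 0, -2], [0, 0, -3], [0, 0, -3], [0, 0, -3], [0, 0, -3], [0, 0, 0], [-1.8, -3.4, 0], [-1.8, -3.4, 0], [-1.8, -3.4, 0], [-1.8, -3.4, 0], [-1.8, -3.4, 0], [-1.8, -3.4, 0], [-1.8, -3.4, 0], [-1.8, -3.4, 0], [-1.8, -3.4, 0], [-1.8, -3.4, 0], [0, 0, 0], [0, 0, 0], [0, 0, 0]], angular=[[0, 0, 0], [0, 0, 0], [0, 0, 0], [0, 0, 0], [0, 0, 0], [0, 0, 0], [0, 0, 0], [0, 0, 0], [0, 0, 0], [0, 0, 0], [0, 0, 0], [0, 0, 0], [0, 0, 0], [0, 0, 0], [0, 0, 0], [0, 0, 0], [0, 0, 0], [0, 0, 0], [0, 0, 0], [0, 0, 0]], force=25)

```text
clock: 7.4
position: [0.506, 0.1289, 0.2013]
ee_rot: [3.125, -0.314, -0.0]
force: [0.0, -1.3, -0.7]
width: 0.42
gripper_force: 24.7
```

Call:
carry_out(claw=[2, 2, 2, 2, 2, 2, 2, 2, 2, 2, 2, 2, 2, 2, 2, 2, 2, 2, 2], delta_pos=[[0, 0, 0], [0, 0, 0], [0, 0, 0], [0, 0, 0], [0, 0, 0], [0, 0, 0], [0, 0, 0], [0, 0, 0], [0, 0, 0], [0, 0, 0], [0, 0, 0], [0, 0, 0], [0, 0, 0], [0, 0, 0], [0, 0, 0], [0, 0, 0], [0, 0, 0], [0, 0, 0], [0, 0, 0]], angular=[[0, 0, -0.13], [0, 0, -0.13], [0, 0, -0.13], [0, 0, -0.13], [0, 0, -0.13], [0, 0, -0.13], [0, 0, -0.13], [0, 0, -0.13], [0, 0, -0.13], [0, 0, -0.13], [0, 0, -0.13], [0, 0, -0.13], [0, 0, -0.13], [0, 0, -0.13], [0, 0, -0.13], [0, 0, -0.13], [0, 0, -0.04], [0, 0, 0], [0, 0, 0]])

```text
clock: 9.3
position: [0.5062, 0.1289, 0.2014]
ee_rot: [1.805, 2.571, -0.001]
force: [0.0, 0.0, -1.4]
width: 0.421
gripper_force: 24.7
```

```bash
python3 -c "
from h import *
need((.506,.130,.195),1.92)
for n in('scene','top'):
  q=arm.get_image(n);x,y=map(int,proj(q,(.506,.13,.11)))
  a=q['frame'][max(y-32,0):y+32,x-32:x+32,::-1];cv2.imwrite('pics/h_%s.png'%n,cv2.resize(a,(480,480),interpolation=cv2.INTER_CUBIC));print(n,x,y,proj(q,(.506,.13,.121)),proj(q,(.506,.13,.15)))
"
```

```text
t 9.3 pos [0.5062 0.1289 0.2014] yaw 1.917 tilt [-0. -0. -1.] j [ 0.02  0.36 -0.49  1.85  0.2   0.98 -0.2 ] F [ 0.02  0.04 -1.43] Tq [-0.03 -0.11 -0.05] w 38.6 g 24.7
tool delta cm [0.11 0.01 0.64] turn z -0.003
scene 301 156 [301.40795409 153.79594676] [302.41474274 146.09358616]
top 164 220 [163.93437304 220.27399386] [161.45332925 220.23922259]
```

View pics/h_scene.png

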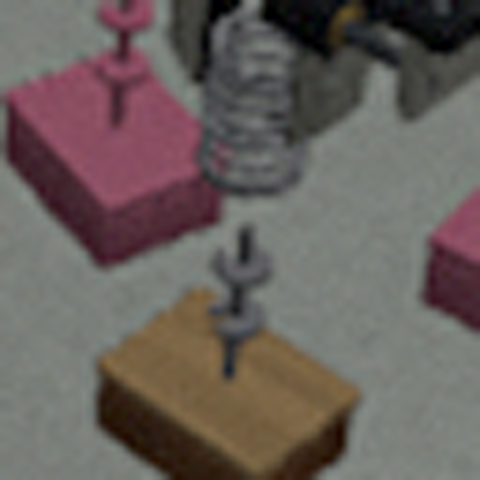

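The foot ring hangs around (252,168) in the crop, right above the rod end at (248,228). I'll descend to just above the upper collar.

Call:
carry_out(claw=[2, 2, 2, 2, 2, 2, 2], delta_pos=[[0.1, 0, 0.7], [0, 0, 1], [0, 0, 1], [0, 0, 1], [0, 0, 1], [0, 0, 0], [0, 0, 0]], angular=[[0, 0, 0], [0, 0, 0], [0, 0, 0], [0, 0, 0], [0, 0, 0], [0, 0, 0], [0, 0, 0]])

```text
clock: 10.1
position: [0.5055, 0.1311, 0.1542]
ee_rot: [-1.8, -2.574, 0.001]
force: [0.8, 0.3, -1.6]
width: 0.42
gripper_force: 24.7
```

Call:
carry_out(claw=[2, 2, 2, 2, 2, 2], delta_pos=[[0, 0, 0.2], [0, 0, 0.2], [0, 0, 0.2], [0, 0, 0.1], [0, 0, 0], [0, 0, 0]], angular=[[0, 0, 0], [0, 0, 0], [0, 0, 0], [0, 0, 0], [0, 0, 0], [0, 0, 0]])

```text
clock: 10.7
position: [0.5056, 0.1311, 0.1476]
ee_rot: [1.801, 2.574, -0.0]
force: [0.8, 0.4, -0.9]
width: 0.418
gripper_force: 24.7
```

```bash
python3 -c "
from h import *
need((.506,.130,.147),1.92)"
```

```text
t 10.7 pos [0.5056 0.1311 0.1476] yaw 1.921 tilt [ 0. -0. -1.] j [-0.    0.42 -0.47  1.91  0.25  0.86 -0.25] F [ 0.79  0.39 -0.86] Tq [ 0.   -0.07 -0.03] w 38.4 g 24.7
tool delta cm [-0.11 -0.    0.06] turn z 0.001
```

Call:
carry_out(claw=[2, 2, 2, 2, 2], delta_pos=[[0, 0, 0.1], [0, 0, 0.1], [0, 0, 0.1], [0, 0, 0], [0, 0, 0]], angular=[[0, 0, 0], [0, 0, 0], [0, 0, 0], [0, 0, 0], [0, 0, 0]])

```text
clock: 11.2
position: [0.5056, 0.1311, 0.1445]
ee_rot: [-1.801, -2.574, 0.0]
force: [-1.1, -0.5, -1.1]
width: 0.419
gripper_force: 24.7
```

```bash
python3 -c "
from h import *
need((.506,.130,.141),1.92)"
```

```text
t 11.2 pos [0.5056 0.1311 0.1445] yaw 1.921 tilt [-0. -0. -1.] j [-0.    0.43 -0.47  1.91  0.25  0.86 -0.25] F [-1.08 -0.51 -1.12] Tq [ 0.03 -0.1  -0.04] w 38.5 g 24.7
tool delta cm [-0.11  0.    0.35] turn z 0.001
```

Call:
carry_out(claw=[2, 2, 2, 2, 2, 2, 2, 2, 2], delta_pos=[[-0.05, 0, 0.15], [-0.05, 0, 0.2], [0, 0, 0.2], [0, 0, 0.2], [0, 0, 0.2], [0, 0, 0.2], [0, 0, 0], [0, 0, 0], [0, 0, 0]], angular=[[0, 0, 0], [0, 0, 0], [0, 0, 0], [0, 0, 0], [0, 0, 0], [0, 0, 0], [0, 0, 0], [0, 0, 0], [0, 0, 0]])

```text
clock: 12.1
position: [0.506, 0.1302, 0.1331]
ee_rot: [1.801, 2.574, 0.0]
force: [-0.1, 0.5, -1.9]
width: 0.419
gripper_force: 24.7
```

```bash
python3 -c "
from h import *
need((.506,.130,.128),3.4)"
```

```text
t 12.1 pos [0.506  0.1302 0.1331] yaw 1.921 tilt [ 0.  0. -1.] j [-0.01  0.44 -0.46  1.93  0.26  0.83 -0.26] F [-0.12  0.46 -1.95] Tq [-0.02 -0.12 -0.02] w 38.5 g 24.7
tool delta cm [-0.02 -0.01  0.51] turn z -1.479
```

Call:
carry_out(claw=[2, 2, 2, 2, 2, 2, 2, 2, 2, 2, 2, 2, 2, 2, 2], delta_pos=[[0, 0, 0], [0, 0, 0], [0, 0, 0], [0, 0, 0], [0, 0, 0], [0, 0, 0], [0, 0, 0], [0, 0, 0], [0, 0, 0], [0, 0, 0], [0, 0, 0], [0, 0, 0.3], [0, 0, 0.3], [0, 0, 0], [0, 0, 0]], angular=[[0, 0, -0.13], [0, 0, -0.13], [0, 0, -0.13], [0, 0, -0.13], [0, 0, -0.13], [0, 0, -0.13], [0, 0, -0.13], [0, 0, -0.13], [0, 0, -0.13], [0, 0, -0.13], [0, 0, -0.13], [0, 0, -0.05], [0, 0, 0], [0, 0, 0], [0, 0, 0]])

```text
clock: 13.6
position: [0.5059, 0.1301, 0.127]
ee_rot: [0.404, -3.115, 0.0]
force: [0.7, 0.8, -2.4]
width: 0.42
gripper_force: 24.7
```

Call:
carry_out(claw=[2, 2, 2, 2, 2, 2], delta_pos=[[0, 0, 0.2], [0, 0, 0.2], [0, 0, 0.2], [0, 0, 0.2], [0, 0, 0], [0, 0, 0]], angular=[[0, 0, 0], [0, 0, 0], [0, 0, 0], [0, 0, 0], [0, 0, 0], [0, 0, 0]])

```text
clock: 14.2
position: [0.5059, 0.1302, 0.1189]
ee_rot: [0.406, -3.115, -0.0]
force: [0.1, 0.6, -0.5]
width: 0.42
gripper_force: 24.7
```

```bash
python3 -c "
from h import *
need((.506,.130,.1195),3.4)"
```

```text
t 14.2 pos [0.5059 0.1302 0.1189] yaw -2.883 tilt [-0.  0. -1.] j [ 0.24  0.56 -0.82  1.92  0.52  0.89  0.99] F [ 0.08  0.62 -0.48] Tq [ 0.07 -0.22 -0.01] w 38.6 g 24.7
tool delta cm [-0.   -0.02 -0.06] turn z -6.283
```

Call:
carry_out(claw=[2, 2, 2, 2], delta_pos=[[0, 0, 0.1], [0, 0, 0.1], [0, 0, 0], [0, 0, 0]], angular=[[0, 0, 0], [0, 0, 0], [0, 0, 0], [0, 0, 0]])

```text
clock: 14.6
position: [0.5059, 0.1301, 0.117]
ee_rot: [0.406, -3.115, 0.0]
force: [-0.7, -0.7, -1.3]
width: 0.421
gripper_force: 24.7
```

Call:
carry_out(claw=[2], delta_pos=[[0, 0, 0]], angular=[[0, 0, 0]])

```text
clock: 14.7
position: [0.506, 0.1301, 0.117]
ee_rot: [0.406, -3.115, 0.0]
force: [0.0, -0.0, -1.5]
width: 0.419
gripper_force: 24.7
```

No load, so the tang is in the lower notch. I'll continue down to just above the block.

Call:
carry_out(claw=[2, 2, 2, 2, 2, 2, 2], delta_pos=[[0, 0, 0.2], [0, 0, 0.2], [0, 0, 0.2], [0, 0, 0.2], [0, 0, 0.2], [0, 0, 0], [0, 0, 0]], angular=[[0, 0, 0], [0, 0, 0], [0, 0, 0], [0, 0, 0], [0, 0, 0], [0, 0, 0], [0, 0, 0]])

```text
clock: 15.4
position: [0.5059, 0.1302, 0.107]
ee_rot: [0.406, -3.115, 0.0]
force: [0.1, -0.5, -1.2]
width: 0.423
gripper_force: 24.7
```

Call:
carry_out(claw=[2, 2, 2, 2, 2, 2, 2, 2], delta_pos=[[0, 0, 0.3], [0, 0, 0.3], [0, 0, 0.3], [0, 0, 0.3], [0, 0, 0.3], [0, 0, 0], [0, 0, 0], [0, 0, 0]], angular=[[0, 0, 0], [0, 0, 0], [0, 0, 0], [0, 0, 0], [0, 0, 0], [0, 0, 0], [0, 0, 0], [0, 0, 0]])

```text
clock: 16.2
position: [0.506, 0.1302, 0.0921]
ee_rot: [-0.406, 3.115, 0.0]
force: [-0.5, 0.3, -1.1]
width: 0.419
gripper_force: 24.7
```

Call:
carry_out(claw=[2, 2, 2, 2, 2, 2, 2, 2, 2, 2], delta_pos=[[0, 0, 0.1], [0, 0, 0.1], [0, 0, 0.1], [0, 0, 0.1], [0, 0, 0.1], [0, 0, 0], [0, 0, 0], [0, 0, 0], [0, 0, 0], [0, 0, 0]], angular=[[0, 0, 0], [0, 0, 0], [0, 0, 0], [0, 0, 0], [0, 0, 0], [0, 0, 0], [0, 0, 0], [0, 0, 0], [0, 0, 0], [0, 0, 0]])

```text
clock: 17.2
position: [0.5061, 0.1301, 0.0871]
ee_rot: [-0.406, 3.115, -0.0]
force: [-0.3, -0.7, 1.9]
width: 0.418
gripper_force: 24.7
```

Call:
carry_out(claw=[4.5, 5.5, 6.5, 6.5, 6.5, 6.5], delta_pos=[[0, 0, 0], [0, 0, 0], [0, 0, 0], [0, 0, 0], [0, 0, 0], [0, 0, 0]], angular=[[0, 0, 0], [0, 0, 0], [0, 0, 0], [0, 0, 0], [0, 0, 0], [0, 0, 0]])

```text
clock: 17.8
position: [0.5059, 0.1301, 0.087]
ee_rot: [0.406, -3.115, -0.0]
force: [0.9, 0.1, 0.7]
width: 0.708
gripper_force: 0.0
```

Call:
carry_out(claw=[6.5, 6.5, 6.5, 6.5, 6.5, 6.5, 6.5, 6.5, 6.5, 6.5], delta_pos=[[0, 0, -0.5], [0, 0, -1.5], [0, 0, -2], [0, 0, -2], [0, 0, -2], [0, 0, -2], [0, 0, -2], [0, 0, -1], [0, 0, 0], [0, 0, 0]], angular=[[0, 0, 0], [0, 0, 0], [0, 0, 0], [0, 0, 0], [0, 0, 0], [0, 0, 0], [0, 0, 0], [0, 0, 0], [0, 0, 0], [0, 0, 0]])

```text
clock: 18.8
position: [0.5058, 0.1299, 0.2168]
ee_rot: [0.406, -3.115, 0.001]
force: [-0.3, 0.8, 0.5]
width: 0.707
gripper_force: 0.0
```

```bash
python3 -c "
from h import *
need((.506,.130,.2))
q=arm.get_image('scene');x,y=map(int,proj(q,(.506,.13,.07)))
cv2.imwrite('pics/end.png',cv2.resize(q['frame'][y-32:y+32,x-32:x+32,::-1],(480,480),interpolation=cv2.INTER_CUBIC));print(x,y,[proj(q,(.506,.13,z)) for z in(.04,.098,.121)])"
```

```text
t 18.8 pos [0.5058 0.1299 0.2168] yaw -2.883 tilt [-0. -0. -1.] j [ 0.31  0.44 -0.9   1.81  0.39  1.08  1.1 ] F [-0.25  0.79  0.54] Tq [ 0.12 -0.14 -0.04] w 64.9 g 0.0
tool delta cm [-0.03  0.01  1.68] 
299 166 [array([298.78202117, 173.88544857]), array([300.63535477, 159.70665964]), array([301.40795409, 153.79594676])]
```

View pics/end.png

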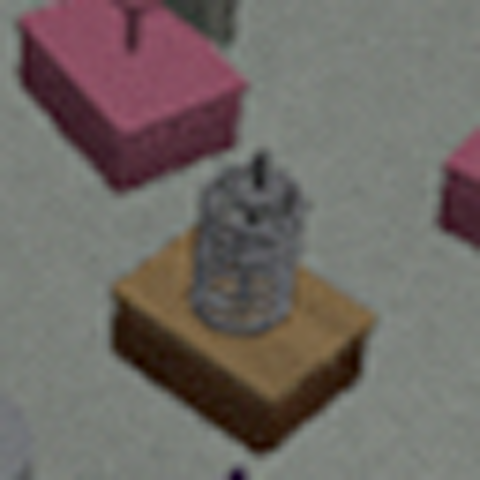

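The spring stands upright around the rod, with its foot on the block at about (245,310) and the rod tip showing at (262,160). The gripper is clear.

```bash
python3 -c "
from cell import arm
print(arm.sign_off())"
```

```text
the job is handed in; nothing more can be done
None
```

The spring went down past both notched collars with no sign of snagging, its foot is on the wooden block, and it stands upright by itself; I handed the job in at about 19 s of the 67 s, and the hand-in returned no verdict.

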